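Change the pottery wheel over to the other direction of turning

ROBOT

A 6-joint arm with a two-finger parallel gripper is mounted at the origin on a cart in front of the work surface, level with it; the furniture and walls round the work are solid. World frame = base frame: x ahead of the robot, y to its left, z up, the work surface at z = 0. Lengths are in m, angles in rad, forces in N, time in s.
With the tool pointing down it reaches from about 0.325 to 0.9 m from the base axis. Payload 6.1 kg.
Tool frame: the origin (TCP) lies between the finger pads; the fingertips stand 11 mm ahead of it and the grasp point (between the pads) lies 8 mm behind it (r.tips_ahead is the distance from the TCP to the fingertips, in m); z points along the fingers, y is the line along which they close (so a half turn about z gives the same grasp; the last joint's range is limited). The gripper opens to 85 mm and grips with 20 to 120 N. Pads are 22 mm wide; open, the fingers measure 114 mm over their backs; the gripper's body (76 mm by 85 mm) begins 54 mm behind the grasp point. The pads swing forward as they close: fully open they stand 13 mm farther back than shut.
Start: joints at [-1.408, 0.22, 1.526, -0, 1.395, -0.126], TCP at [0.178, -0.599, 0.242] pointing down, gripper open.
Joint ranges: [-2.98, 2.98], [-0.91, 2.08], [0.09, 2.57], [-1.24, 4.39], [0.2, 2.65], [-2.68, 2.68]. Speed limits (rad/s): [2.57, 2.57, 3.01, 3.14, 3.14, 3.14].

INTERFACE

Orientations are given as a rotation vector (axis times angle).
In Python, from station import r gives the robot as it stands.
- The arm moves only by the tool carry_out, never from a script. Its argument "commands" is text: rows parted by semicolons, each of 4 numbers parted by spaces: the shift along the tool's x, y, z each as a share of 15 cm, from -1 to 1, then the turn about the tool's z as a share of 180 degrees, from -1 to 1. In form: dx dy dz roll; .... A call has exactly 8 rows; each row is the pose to reach, as a shift and turn from the pose commanded when the call began, along the tool's axes at that moment, turning the shorter way round; what a row does not reach only later rows make up. A row lasts 1/8 s, in which the tool goes at most 62.5 mm and 10.7 degrees, less where a joint would pass 70% of its speed; a pose out of reach is approached as far as the arm can. A call with a number of a shift or a turn outside -1 to 1 is refused whole. A call with a gripper value outside its range is refused whole. "gripper" is the opening, from 0 (shut) to 1 (fully open), set as the call begins (left out, the last holds). The fingers move at their own pace and stop on an object; "squeeze" is the grip in N (left out, the last holds). Time passes only in rows, so rows that repeat a pose let the fingers close, or fill a call up. It gives the time, the measured TCP pose, the force, the opening and the grip force at its end, in the units of the state.
- r.observe(): the state, without advancing time (a new reading comes with each control period).
- r.snapshot(name): name is "side" or "top" or "wrist"; returns the picture (480x640x3 uint8, red, green, blue); there is no depth.
- r.get_calibration(name): a dict with "fovy" (degrees; the focal length in pixels is half the picture's height over the tangent of half this angle, whatever the lens; pixels are square), "cx", "cy" (the principal point, pixels), "R" (3x3) and "t" (3): a world point X has camera coordinates R X + t. Camera axes: x right, y down, z forward; pixel columns grow to the right and rows downward; lengths in m; the calibration is good to about 2 mm. A picture is of the moment at which its call begins: read the wrist's pose just before it. get_calibration takes no time and is no camera call; for the wrist camera it gives the pose at the moment of the call.
- r.finish_job(): hands the job in; it is judged then, once.
Trained networks look in the newest picture that a camera, given by its name, has taken for a name from the list of things; names that differ only in an ending like _2 or _b are one class to them, and where a whole thing is asked for, a point or a joint stands for the part that bears it (a point fixed in the world has none). Each returns a list of dicts, best first, with "conf" (0 to 1); they miss things now and then, are a little off and sometimes report something else, mostly with a low value. They report only what shows in the picture. A call takes as long as a camera call. They do not tell look-alikes from the thing itself.
- r.look_for(thing, camera): "box" ([centre column, centre row, width, height] in pixels, round what is visible of it).
The state is a dict: "time": time; "q": joint angles; "qd": joint speeds; "tau": joint torques, N m; "position": TCP position; "ee_rot": TCP orientation; "contact_force": force on the tool from outside, world axes, zero at the start; "ft_torque": the same for the moment, N m; "width": finger opening in m; "gripper_force": force on a finger pad.
Only numpy, scipy, OpenCV 4.12 (cv2) and the standard library are available. Lean on these libraries where they do the work, as an engineer would, in place of code of your own. Each camera call takes 0.05 s, during which the arm holds its last target. There are 200 camera calls.

TASK

Change the small pottery wheel over to turn the other way. It is switched on with its speed lever at the stop, and the direction must never be changed under power: first press the power rocker over to off, then press the direction rocker over to its other side, then press the power rocker back to on. Press with the fingertips and pick nothing up; leave the speed lever at its stop and do not disturb the pot drying on the wheel head or the things lying about.

Things in the scene. Friction and masses are not known exactly. Their poses are not given: they have to be found in the camera images.
- pottery_wheel: Tabletop pottery wheel, a fixed white machine 244 deep (x) x 284 wide (y) mm. Origin on the counter under its middle; +x points from the operator's control panel to the wheel head, +y to the operator's left, z up. Panel: 78 x 268 mm metal plate rising 12 degrees towards +x, middle at x -72, z +59 mm. On it, left to right: power rocker (y +88), direction rocker (y -2), speed lever (y -108).
- wheel_head (a point): Centre of the wheel head's top: a metal disc of radius 62 mm, 108 mm above the counter. Round it is a low grey splash pan, radius 81 mm, rim 7 mm lower; its front edge lies 43 mm behind the pivots of the rockers.
- power_rocker (a joint): Power switch: the wider black rocker, 42 mm from near to far, 32 mm wide, short white line on its far half. In rad: +0.2 = ON, far half (wheel head side) down, near half standing up; -0.2 = OFF, near half (operator's side) down. Starts ON. Over-centre spring: stays at either side, snaps over past the middle; about 4 N on the raised half starts it.
- direction_rocker (a joint): Direction switch: the black rocker set crosswise in the middle of the panel, 42 mm from left to right, 24 mm wide, a curved arrow on the panel beside each end. In rad: +0.2 = right half down, left half standing up; -0.2 = left half down, right half up. Same snap and force as the power rocker. It may start at either side; the other side is wanted.
- speed_lever (a joint): Hand speed lever: thin stem with a black round knob, 17 mm across, 30 mm above the panel, in a slot at the right end of the panel. In m: 0 = at its stop, the slot's end nearest the operator (starts and stays here), 0.052 = full speed. It moves at 1.2 N.
- power_far_half (a point): Point on the face of the power rocker's far half (towards the wheel head), 15 mm from the pivot; moves with the rocker: about 6 mm higher when that half stands up than when it is down. Half of the face is 21 mm long, 32 mm wide. A bezel round the rocker stands 2.5 mm above the panel, lower than the pressed face (4 mm above the panel at its lower end).
- power_near_half (a point): The same on the power rocker's near half (towards the operator's edge of the machine).
- direction_left_half (a point): Point on the face of the direction rocker's left half (+y of the machine), 15 mm from the pivot; moves with the rocker, about 6 mm higher when that half stands up than when it is down. Half of the face is 21 mm long, 24 mm wide.
- direction_right_half (a point): The same on the direction rocker's right half (-y of the machine).
- pinch_pot: Small unfired pinch pot, 62 mm across, 38 mm high, standing loose on the middle of the wheel head. Origin: middle of its underside.
- needle_tool: Pin tool with grey ribbed grip, 110 mm long, lying on the white deck (z 82 mm) to the left of the splash pan. Origin: underside, middle.
- water_pot: Glazed pot, 68 mm across, 63 mm high, on the counter left of the machine. Origin: middle of its underside.
- slip_pot: Squat translucent pot, 67 mm across, 34 mm high, on the counter right of the machine. Origin: middle of its underside.
- blue_rib: Flat blue rib, 50 x 80 x 9 mm, on the counter to the right. Origin: middle of its underside.
- clay_lump: Lump of clay, 36 x 52 x 20 mm, on the counter to the right. Origin: middle of its underside.
- loop_tool: Double-ended loop tool, 177 mm long, on the counter to the right. Origin: middle of its underside.
- masking_tape: Roll of tape, 96 mm across, 25 mm high, lying on the counter far left. Origin: middle of its underside.
Things that resemble listed ones, but are neither listed nor needed, are in the scene too. Leave any black look-alike of the pinch_pot alone.

How it is judged:
By the outcome, as a careful person would: the job done as asked, in the order asked, and still so for the second after the job is handed in, with the robot touching nothing.
It also fails if it takes over 42 s, if anything falls off the work surface, if the arm or the gripper's body presses on something with over 40 N, if the wrist force passes 120 N, or if a joint passes its speed limit or range.

## Working session

There is one attempt and no reset: what is moved stays moved. The work goes in short steps, Python scripts to look and compute and a tool call to move; the robot and the scene stay as the last step left them, time stands still between calls to the robot, and variables do not carry over. Pictures are saved under pics/ and viewed, at most 10 in all, crops included, and the job is handed in when it is done.

Besides the shell and the picture viewer there is one more tool, called as name(argument=value, ...) on one line, values as JSON. carry_out: Moves the arm, as the interface text tells. Its arguments: {"type":"object","properties":{"commands":{"type":"string"},"gripper":{"type":"number"},"squeeze":{"type":"number"}},"required":["commands"]}

```bash
mkdir -p pics
python3 - <<'E'
from station import r
import cv2,numpy as np
s=r.observe();print(s['time'],s['position'],s['ee_rot'],s['width'],r.tips_ahead)
for c in("top","side"):
    im=r.snapshot(c);cv2.imwrite(f"pics/{c}0.png",im[:,:,::-1]);k=r.get_calibration(c);print(c,k)
    for n in("pottery_wheel","power_rocker","direction_rocker","speed_lever","power_far_half","power_near_half","direction_left_half","direction_right_half","wheel_head"):
        try: print(n,[(np.round(d['box'],1).tolist(),round(d['conf'],2)) for d in r.look_for(n,c)[:3]])
        except Exception as e: print(n,e)
E
```

```text
0.0 [ 0.17790865 -0.5985232   0.24117337] [-3.10693003e+00 -4.51805274e-01  6.59084486e-05] 0.0855165451089748 0.011
top {'fovy': 49.040032369361484, 'cx': 320.96958112038914, 'cy': 235.64009829847853, 'R': array([[-0.37498832, -0.92702857, -0.001336  ],
       [-0.7961585 ,  0.32278822, -0.51180017],
       [ 0.47488463, -0.19085542, -0.85910348]]), 't': array([0.22442608, 0.41147069, 1.52262305])}
pottery_wheel [([343.9, 220.5, 85.1, 83.4], 0.97)]
power_rocker [([330.5, 244.2, 13.7, 16.5], 0.64)]
direction_rocker []
speed_lever []
power_far_half [([312.2, 199.0, 5.7, 16.2], 0.46)]
power_near_half [([328.4, 242.4, 11.1, 14.1], 0.51)]
direction_left_half [([292.1, 238.9, 19.9, 23.8], 0.44)]
direction_right_half [([356.9, 235.8, 13.3, 8.5], 0.39)]
wheel_head [([343.0, 222.2, 82.6, 86.7], 0.93)]
side {'fovy': 57.37145033079359, 'cx': 322.1946743167233, 'cy': 239.6934353667352, 'R': array([[ 0.99453635,  0.1021894 ,  0.02132525],
       [ 0.06145711, -0.40802866, -0.91089826],
       [-0.08438283,  0.90723202, -0.41207961]]), 't': array([-0.49066308,  0.06080715,  1.29175978])}
pottery_wheel [([328.6, 276.4, 116.1, 71.1], 0.8)]
power_rocker []
direction_rocker [([272.5, 313.2, 31.3, 25.7], 0.2)]
speed_lever []
power_far_half [([313.6, 245.8, 17.5, 5.9], 0.47)]
power_near_half [([312.2, 245.4, 16.7, 9.3], 0.64), ([255.9, 361.1, 28.9, 24.6], 0.61)]
direction_left_half [([321.1, 199.9, 25.0, 13.8], 0.51), ([302.9, 261.5, 13.6, 7.0], 0.43), ([270.8, 398.3, 28.5, 56.2], 0.32)]
direction_right_half [([302.1, 260.5, 14.4, 8.0], 0.49)]
wheel_head [([324.2, 274.3, 116.7, 71.2], 0.57), ([270.8, 313.5, 30.5, 23.7], 0.21), ([298.9, 362.1, 25.5, 17.8], 0.18)]
```

View pics/top0.png

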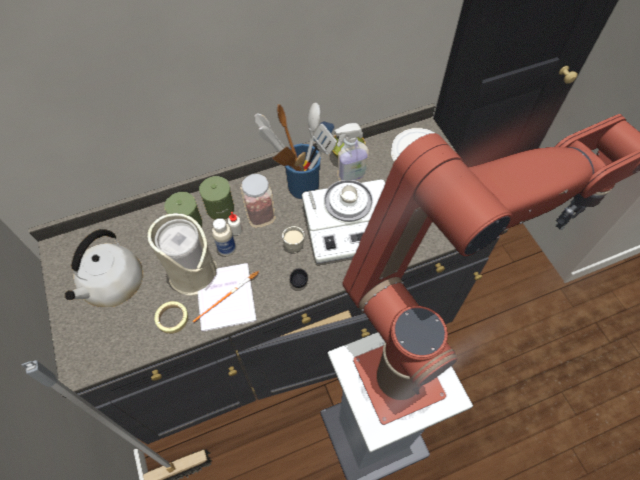

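View pics/side0.png

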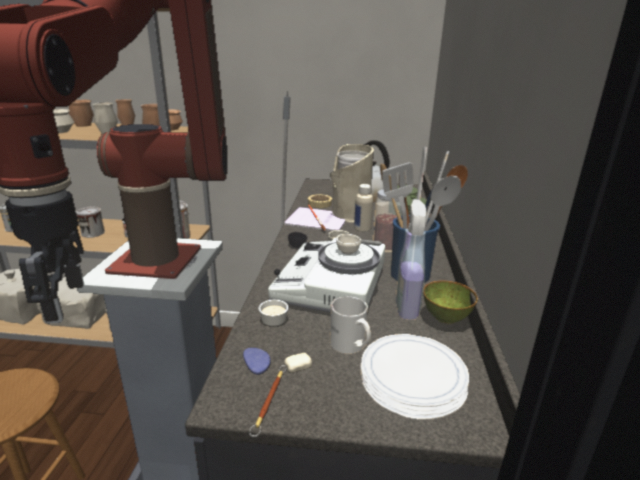

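The top picture shows the machine at about (345,221). The power rocker is at about (330,243), the direction rocker at about (356,238) and the pinch pot at (348,194). The arm hides the lever. In the side picture, power is at about (313,245), direction at about (303,261) and the lever at about (283,280).

```bash
cat > h.py <<'E'
import numpy as np
from station import r
def proj(k,X):
    f=240/np.tan(np.radians(k['fovy'])/2);c=np.asarray(k['R'])@np.asarray(X)+k['t'];return np.array([k['cx']+f*c[0]/c[2],k['cy']+f*c[1]/c[2]])
def back(k,p,z):
    f=240/np.tan(np.radians(k['fovy'])/2);R=np.asarray(k['R']);d=R.T@np.array([(p[0]-k['cx'])/f,(p[1]-k['cy'])/f,1]);o=-R.T@k['t'];return o+d*(z-o[2])/d[2]
E
python3 - <<'E'
from h import *
import cv2
t,s=r.get_calibration("top"),r.get_calibration("side")
for n,a,b,z in(("pow",(330.3,243.5),(313,245.4),.066),("dir",(356.9,236),(302.5,261),.066),("head",(348,203),(349,254),.108)):
    print(n,back(t,a,z).round(3),back(s,b,z).round(3))
from scipy.spatial.transform import Rotation as Ro
print(Ro.from_rotvec(r.observe()['ee_rot']).as_matrix().round(3))
k=r.get_calibration("wrist");print(k)
E
```

```text
pow [0.454 0.026 0.066] [0.462 0.031 0.066]
dir [ 0.447 -0.063  0.066] [ 0.447 -0.07   0.066]
head [ 0.55  -0.075  0.108] [ 0.569 -0.095  0.108]
[[ 0.959  0.285 -0.   ]
 [ 0.285 -0.959 -0.   ]
 [-0.    -0.    -1.   ]]
{'fovy': 59.255555914619485, 'cx': 318.86327646273435, 'cy': 243.2605059609422, 'R': array([[ 0.28453762, -0.95866409, -0.00122914],
       [-0.92291155, -0.27427247,  0.27020156],
       [-0.25936966, -0.07574812, -0.96280299]]), 't': array([-0.62367779, -0.03510646,  0.37984601])}
```

carry_out(commands="0.09 -0.1 -0.1 0; 0.18 -0.2 -0.2 0; 0.27 -0.3 -0.2 0; 0.36 -0.4 -0.2 0; 0.45 -0.5 -0.2 0; 0.54 -0.6 -0.2 0; 0.63 -0.7 -0.2 0; 0.72 -0.78 -0.2 0", gripper=0)

```text
time: 2.0
position: [0.2488, -0.455, 0.2723]
ee_rot: [3.109, 0.452, 0.0]
contact_force: [-0.3, 0.4, 0.2]
width: -0.0004
gripper_force: 0.0
```

carry_out(commands="0.09 -0.1 0 0; 0.2 -0.22 0 0; 0.32 -0.35 0 0; 0.45 -0.5 0 0; 0.58 -0.63 0 0; 0.7 -0.77 0 0; 0.8 -0.88 0 0; 0.9 -1 0 0")

```text
time: 3.0
position: [0.3353, -0.2723, 0.2723]
ee_rot: [3.109, 0.452, 0.0]
contact_force: [1.0, -0.6, 0.0]
width: -0.0002
gripper_force: 0.0
```

carry_out(commands="0.09 -0.1 0 0; 0.2 -0.22 0 0; 0.32 -0.35 0 0; 0.45 -0.5 0 0; 0.58 -0.63 0 0; 0.7 -0.77 0 0; 0.8 -0.88 0 0; 0.9 -1 0 0")

```text
time: 4.0
position: [0.4216, -0.0901, 0.2723]
ee_rot: [3.109, 0.453, 0.0]
contact_force: [0.6, -0.1, 0.4]
width: 0.0003
gripper_force: 0.0
```

carry_out(commands="0.08 -0.05 0 0.03; 0.16 -0.1 0 0.06; 0.24 -0.15 0 0.1; 0.3 -0.22 0 0.136; 0.3 -0.22 0 0.136; 0.3 -0.22 0 0.136; 0.3 -0.22 0 0.136; 0.3 -0.22 0 0.136")

```text
time: 5.0
position: [0.4552, -0.0476, 0.2723]
ee_rot: [3.134, -0.217, 0.0]
contact_force: [-0.0, -0.5, -0.0]
width: 0.0001
gripper_force: 0.0
```

Run:
```python
from h import *
import cv2
k=r.get_calibration("wrist");im=r.snapshot("wrist");cv2.imwrite("pics/w1.png",im[:,:,::-1])
print(r.observe()['position'],k)
for n in("power_rocker","direction_rocker","speed_lever","power_near_half","direction_left_half","direction_right_half","pottery_wheel"):
    print(n,[(np.round(d['box'],1).tolist(),round(d['conf'],2),back(k,d['box'][:2],.066).round(4).tolist()) for d in r.look_for(n,"wrist")[:2]])
```

```text
[ 0.45522558 -0.0475801   0.2723731 ] {'fovy': 59.255555914619485, 'cx': 318.86327646273435, 'cy': 243.2605059609422, 'R': array([[-0.13832171, -0.9903867 , -0.00113796],
       [-0.95347498,  0.13285552,  0.27061941],
       [-0.26786668,  0.03851755, -0.96268574]]), 't': array([0.01714661, 0.3966108 , 0.53162898])}
power_rocker [([230.9, 219.8, 43.9, 52.7], 0.62, [0.4585, 0.0261, 0.066])]
direction_rocker [([339.9, 223.3, 54.5, 32.8], 0.7, [0.4433, -0.0621, 0.066])]
speed_lever [([466.0, 264.8, 20.7, 28.3], 0.91, [0.3929, -0.1632, 0.066])]
power_near_half [([343.6, 222.4, 56.4, 37.3], 0.64, [0.4436, -0.0652, 0.066]), ([229.3, 218.9, 38.2, 55.1], 0.58, [0.4594, 0.0272, 0.066])]
direction_left_half [([341.9, 223.2, 57.1, 31.3], 0.62, [0.4431, -0.0638, 0.066])]
direction_right_half [([341.6, 221.8, 52.8, 35.0], 0.62, [0.4443, -0.0637, 0.066])]
pottery_wheel [([350.8, 139.3, 404.5, 277.1], 0.93, [0.5087, -0.0789, 0.066])]
```

View pics/w1.png

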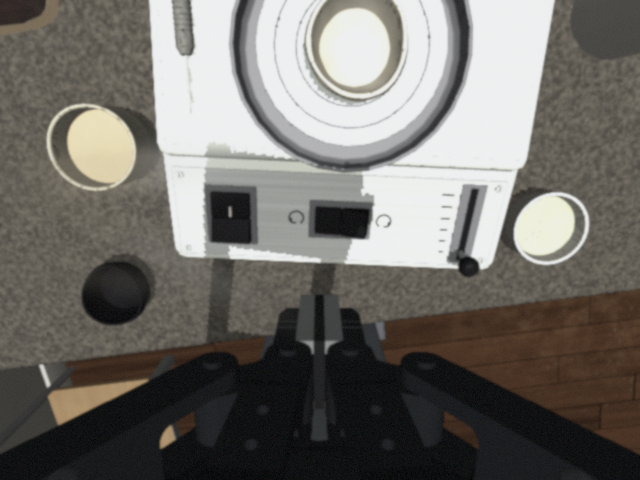

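The wrist view shows the power rocker at about (231,218) with its white line at (230,211). The direction rocker is at about (342,221), the lever knob at (468,266) near the operator, and the black look-alike pot at (117,292). I'll enlarge a crop to see which half of the direction rocker stands up.

```bash
python3 - <<'E'
import cv2,numpy as np
im=cv2.imread("pics/w1.png")[180:260,195:395]
im=(255*(im/255.)**.5).astype('uint8')
cv2.imwrite("pics/w1c.png",cv2.resize(im,None,fx=4,fy=4,interpolation=cv2.INTER_CUBIC))
E
python3 - <<'E'
from h import *
k=r.get_calibration("wrist")
p=back(k,(231,218),.067);d=back(k,(342,221),.067);yw=np.arctan2(-(p-d)[0],(p-d)[1]);print(p,d,np.linalg.norm(p-d),np.degrees(yw))
for a in("far/near edge",):
    e1=back(k,(170,160),.069);e2=back(k,(520,170),.069);print(e1,e2,np.degrees(np.arctan2(-(e1-e2)[0],(e1-e2)[1])))
c,s=np.cos(yw),np.sin(yw);R=np.array([[c,-s],[s,c]])
o=(p[:2]+d[:2])/2-R@np.array([-72,43])/1e3;print("origin",o)
for n,zc in(("near_up",0),):
    for lx,ly in((-72-21,88),(-72+21,88),(-72,-2-21),(-72,-2+21)):
        w=o+R@np.array([lx,ly])/1e3;zp=.059+np.tan(np.radians(12))*(lx+72)/1e3
        print(lx,ly,w.round(4),[proj(k,[*w,zp+h]).round(1).tolist() for h in(.004,.0123)])
E
```

```text
[0.46029354 0.02574106 0.067     ] [ 0.44528567 -0.06376645  0.067     ] 0.09075698099250307 -9.518334033863452
[0.51282109 0.06354692 0.069     ] [ 0.46717905 -0.2074915   0.069     ] -9.558751265584327
origin [ 0.51668774 -0.07332685]
-93 88 [0.4395 0.0288] [[234.2, 240.1], [232.2, 242.7]]
-51 88 [0.4809 0.0219] [[230.6, 192.5], [228.5, 194.2]]
-72 -23 [ 0.4419 -0.0841] [[366.6, 220.6], [367.7, 222.9]]
-72 19 [ 0.4488 -0.0427] [[315.9, 219.2], [315.8, 221.5]]
```

View pics/w1c.png

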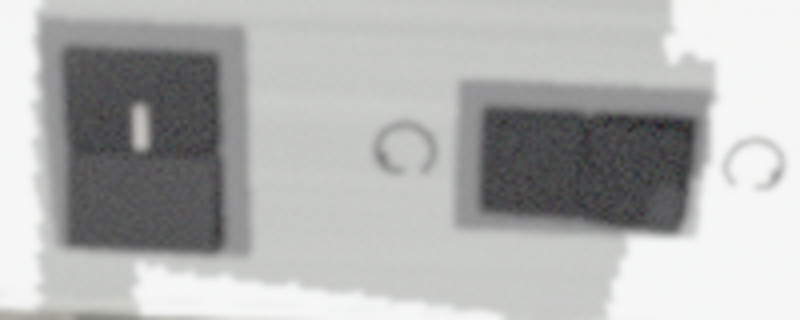

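carry_out(commands="-0.04 -0.12 0 0.009; -0.08 -0.24 0.1 0.009; -0.12 -0.36 0.25 0.009; -0.15 -0.47 0.4 0.009; -0.155 -0.49 0.6 0.009; -0.155 -0.49 0.8 0.009; -0.155 -0.49 0.9 0.009; -0.155 -0.49 0.9 0.009")

```text
time: 6.4
position: [0.4418, 0.0287, 0.1365]
ee_rot: [-3.131, 0.262, 0.003]
contact_force: [-0.6, 0.3, -0.3]
width: -0.0002
gripper_force: 0.0
```

Run:
```python
from h import *
import cv2
k=r.get_calibration("wrist");im=r.snapshot("wrist");s=r.observe();print(s['position'],s['ee_rot'],s['contact_force'])
cv2.imwrite("pics/w2.png",(255*(im[:,:,::-1]/255.)**.6).astype('uint8'))
for n in("power_rocker","direction_rocker"):
    print(n,[(np.round(d['box'],1).tolist(),round(d['conf'],2),back(k,d['box'][:2],.067).round(4).tolist()) for d in r.look_for(n,"wrist")[:2]])
from scipy.spatial.transform import Rotation as Ro
T=Ro.from_rotvec(s['ee_rot']).as_matrix();print('tip px',proj(k,s['position']+T[:,2]*.011))
```

```text
[0.44262502 0.0286288  0.13762096] [ 3.13065585e+00 -2.61823004e-01 -2.40316180e-04] [-0.37628134 -0.06836084  1.04674806]
power_rocker [([318.9, 227.6, 70.7, 89.2], 0.96, [0.4611, 0.0266, 0.067])]
direction_rocker [([503.6, 233.3, 101.3, 54.2], 0.98, [0.4431, -0.0627, 0.067])]
tip px [321.55653277 315.19013186]
```

View pics/w2.png

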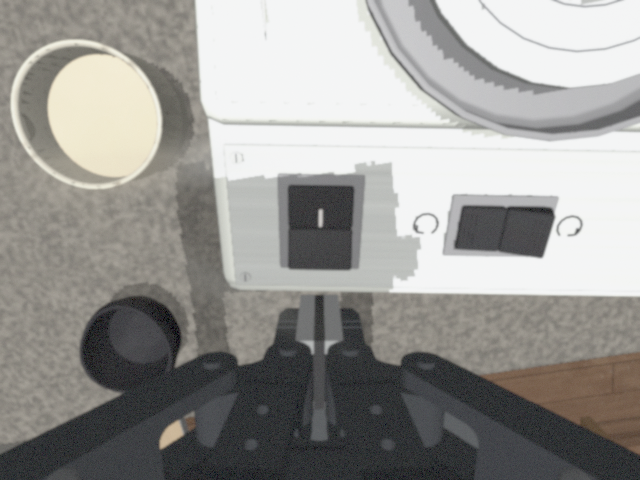

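The picture shows the power rocker at (320,228) with its near half raised. The direction rocker is at (504,230), and its right half, at (528,232), looks larger and higher, so that is the half to press. The fingertips are centred on the power rocker.

carry_out(commands="0 0 0.1 0; 0 0 0.2 0; 0 0 0.3 0; 0 0 0.35 0; 0 0 0.37 0; 0 0 0.38 0; 0 0 0.39 0; 0 0 0.4 0")

```text
time: 7.55
position: [0.4428, 0.0287, 0.0778]
ee_rot: [-3.131, 0.262, -0.001]
contact_force: [-1.2, 0.3, 1.3]
width: -0.0003
gripper_force: 1.1
```

carry_out(commands="0 0 0.007 0; 0 0 0.014 0; 0 0 0.02 0; 0 0 0.02 0; 0 0 0.02 0; 0 0 0.02 0; 0 0 0.02 0; 0 0 0.02 0")

```text
time: 8.55
position: [0.4425, 0.0287, 0.0743]
ee_rot: [-3.131, 0.262, -0.0]
contact_force: [-1.1, -0.6, -0.0]
width: 0.0002
gripper_force: 0.0
```

carry_out(commands="0 0 0.005 0; 0 0 0.01 0; 0 0 0.015 0; 0 0 0.015 0; 0 0 0.015 0; 0 0 0.015 0; 0 0 0.015 0; 0 0 0.015 0")

```text
time: 9.55
position: [0.4428, 0.0287, 0.0734]
ee_rot: [3.131, -0.261, 0.0]
contact_force: [-5.2, 0.5, 12.0]
width: 0.0003
gripper_force: 7.2
```

Run:
```python
from h import *
import cv2
im=r.snapshot("wrist");s=r.observe();print(s['position'],s['contact_force'])
im=im[100:400,120:620];cv2.imwrite("pics/w3.png",(255*(im[:,:,::-1]/255.)**.6).astype('uint8'))
```

```text
[0.44278263 0.02868317 0.07337559] [-5.81899983  1.06728223 14.1467105 ]
```

View pics/w3.png

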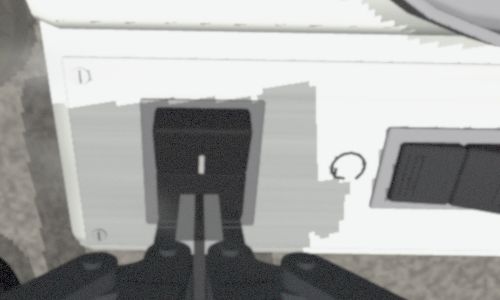

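The far half of the power rocker now stands up with its end face visible at crop (202,120). With 14 N at the stop, the switch is off. Next I'll lift and move over the right half of the direction rocker.

carry_out(commands="0 0 -0.15 0; 0 0 -0.3 0; 0.03 0.2 -0.3 0; 0.06 0.4 -0.3 0; 0.09 0.6 -0.3 0; 0.113 0.72 -0.3 0; 0.113 0.72 -0.2 0; 0.113 0.72 -0.12 0")

```text
time: 10.6
position: [0.4405, -0.0799, 0.0885]
ee_rot: [-3.13, 0.262, 0.002]
contact_force: [0.2, 0.3, 0.3]
width: 0.0001
gripper_force: 0.0
```

Run:
```python
from h import *
import cv2
im=r.snapshot("wrist");s=r.observe();print(s['position'],s['contact_force'])
im=im[100:400,20:620];cv2.imwrite("pics/w4.png",(255*(im[:,:,::-1]/255.)**.6).astype('uint8'))
```

```text
[ 0.43929796 -0.07925693  0.08686296] [-1.06633294  0.47980432 -1.77675475]
```

View pics/w4.png

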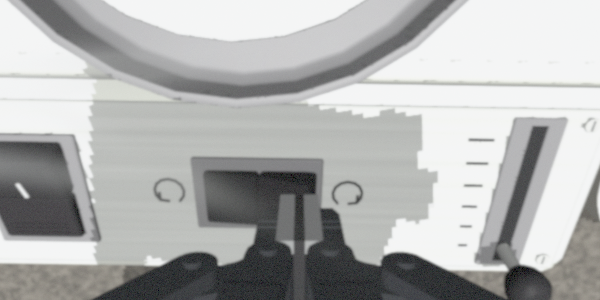

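The fingertips are over the right half at crop (300,195), and the lever knob at (527,280) is clear of them.

carry_out(commands="0.01 0.01 0 0; 0.01 0.01 0.01 0; 0.01 0.01 0.02 0; 0.01 0.01 0.03 0; 0.01 0.01 0.04 0; 0.01 0.01 0.05 0; 0.01 0.01 0.05 0; 0.01 0.01 0.05 0")

```text
time: 11.65
position: [0.4424, -0.0823, 0.0825]
ee_rot: [-3.131, 0.262, 0.0]
contact_force: [0.7, -1.4, 2.1]
width: -0.0002
gripper_force: 0.5
```

carry_out(commands="0 0 0.01 0; 0 0 0.02 0; 0 0 0.03 0; 0 0 0.035 0; 0 0 0.035 0; 0 0 0.035 0; 0 0 0.035 0; 0 0 0.035 0")

```text
time: 12.65
position: [0.4424, -0.0822, 0.0774]
ee_rot: [-3.13, 0.261, 0.0]
contact_force: [-3.1, 1.8, 5.4]
width: -0.0002
gripper_force: 2.8
```

carry_out(commands="0 0 0.005 0; 0 0 0.008 0; 0 0 0.008 0; 0 0 0.008 0; 0 0 0.008 0; 0 0 0.008 0; 0 0 0.008 0; 0 0 0.008 0")

```text
time: 13.65
position: [0.4425, -0.0822, 0.0771]
ee_rot: [-3.131, 0.261, 0.001]
contact_force: [-6.0, 3.0, 14.7]
width: -0.0003
gripper_force: 7.3
```

carry_out(commands="0 0 -0.15 0; 0 0 -0.3 0; 0.02 -0.15 -0.4 0; 0.05 -0.35 -0.4 0; 0.08 -0.55 -0.4 0; 0.105 -0.735 -0.4 0; 0.105 -0.735 -0.4 0; 0.105 -0.735 -0.4 0")

```text
time: 14.65
position: [0.476, 0.0234, 0.1358]
ee_rot: [3.13, -0.261, -0.001]
contact_force: [-0.4, 0.2, 1.0]
width: 0.0
gripper_force: 0.0
```

Run:
```python
from h import *
import cv2
k=r.get_calibration("wrist");im=r.snapshot("wrist");s=r.observe();print(s['position'],s['contact_force'])
for n in("power_rocker","direction_rocker"):
    print(n,[(np.round(d['box'],1).tolist(),round(d['conf'],2),back(k,d['box'][:2],.067).round(4).tolist()) for d in r.look_for(n,"wrist")[:2]])
im=im[150:450,200:600];cv2.imwrite("pics/w5.png",cv2.resize((255*(im[:,:,::-1]/255.)**.6).astype('uint8'),None,fx=2,fy=2))
```

```text
[0.47603967 0.02316009 0.13582386] [ 0.35650102  0.15433319 -0.74471551]
power_rocker [([322.8, 279.8, 70.0, 57.5], 0.89, [0.4685, 0.0237, 0.067]), ([415.8, 177.8, 445.7, 355.6], 0.38, [0.512, -0.0281, 0.067])]
direction_rocker [([262.1, 60.1, 34.9, 120.2], 0.67, [0.5747, 0.0333, 0.067]), ([490.3, 299.6, 96.9, 49.1], 0.66, [0.4436, -0.0594, 0.067])]
```

View pics/w5.png

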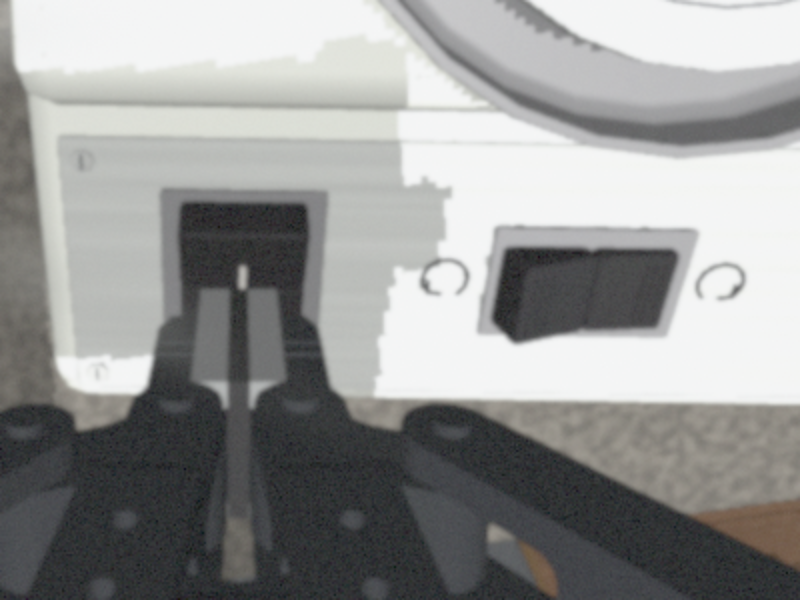

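The direction rocker has switched: its left half, at (540,295), now stands up. The power rocker is still off, with its far half up at (243,225). Next I'll press the far half.

carry_out(commands="0 0 0.1 0; 0 0 0.2 0; 0 0 0.28 0; 0 0 0.31 0; 0 0 0.325 0; 0 0 0.34 0; 0 0 0.355 0; 0 0 0.365 0")

```text
time: 15.8
position: [0.4765, 0.0238, 0.0814]
ee_rot: [-3.131, 0.262, -0.001]
contact_force: [-0.3, 0.5, 0.8]
width: -0.0001
gripper_force: 0.0
```

carry_out(commands="0 0 0.008 0; 0 0 0.016 0; 0 0 0.022 0; 0 0 0.022 0; 0 0 0.022 0; 0 0 0.022 0; 0 0 0.022 0; 0 0 0.022 0")

```text
time: 16.8
position: [0.4765, 0.0238, 0.0793]
ee_rot: [3.131, -0.261, -0.0]
contact_force: [-5.4, 0.4, 11.4]
width: 0.0004
gripper_force: 5.7
```

carry_out(commands="0 0 0.006 0; 0 0 0.01 0; 0 0 0.01 0; 0 0 0.01 0; 0 0 0.01 0; 0 0 0.01 0; 0 0 0.01 0; 0 0 0.01 0")

```text
time: 17.8
position: [0.4766, 0.0238, 0.079]
ee_rot: [3.131, -0.261, -0.0]
contact_force: [-10.1, 1.6, 22.3]
width: 0.0001
gripper_force: 11.3
```

carry_out(commands="0 0 -0.15 0; 0 0 -0.3 0; 0 0 -0.45 0; -0.1 0 -0.6 0; -0.2 0 -0.7 0; -0.25 0 -0.7 0; -0.25 0 -0.7 0; -0.25 0 -0.7 0")

```text
time: 18.8
position: [0.4391, 0.03, 0.1807]
ee_rot: [-3.131, 0.262, 0.002]
contact_force: [-0.7, -0.1, -0.5]
width: -0.0001
gripper_force: 0.0
```

Run:
```python
from h import *
import cv2
im=r.snapshot("wrist");s=r.observe();print(s['position'],s['contact_force'])
cv2.imwrite("pics/w6.png",(255*(im[:,:,::-1]/255.)**.6).astype('uint8'))
```

```text
[0.43918082 0.02998225 0.18077583] [-0.1730129  -0.14603703  1.05120858]
```

View pics/w6.png

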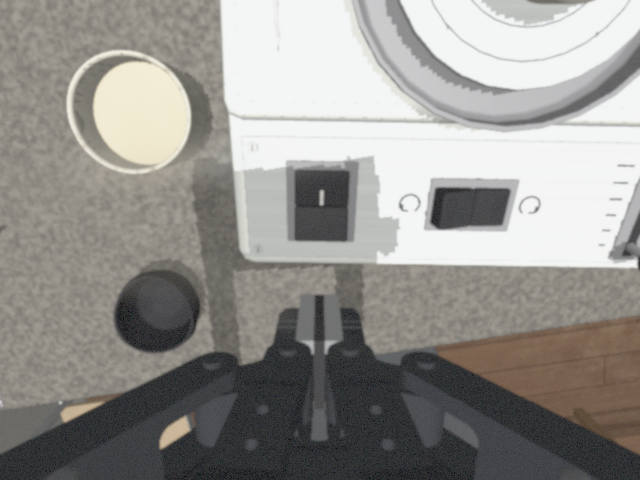

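The power rocker at (321,205) looks as it did at the start, with its near half up, so it is on. The direction rocker at (470,206) has its left half up, and the lever at (630,250) is at its stop.

```bash
python3 -c "
from station import r
print(r.finish_job())"
```

```text
the job is handed in; nothing more can be done
None
```

The pottery wheel is changed over and the job is handed in: power off, direction rocker pressed from left side down to right side down, then power back on, with the speed lever still at its stop.

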